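Latch the dust hatch of the edge-finishing machine

TASK

The dust hatch on top of the edge-finishing machine stands ajar. Swing it down and press it fully home on its rubber seal, then turn the black wing knob clockwise until the wing lies parallel to the hatch's front edge, so that the tongue underneath sits behind the frame edge and the hatch stays shut when you let go. Press and turn gently, so that neither the seal is crushed nor the tongue forced, and leave the other things on the bench and on the machine alone.

Things in the scene. Friction and masses are not known exactly. Their poses are not given: they have to be found in the camera images.
- machine: grey steel machine bolted to the bench, 340 (x) x 320 (y) mm, deck 120 mm high. Origin at bench height, midway between its sides, 140 mm behind its front; -x is its front, z up. Green motor and cork drum on the deck 114 to 186 mm behind the origin, up to 81 mm above the deck. In this frame the hatch's hinge axis runs along y through (85, 0, 139) mm; the knob's axis is 150 mm before the hinge
- hatch_hinge (a point): point on the hinge axis, midway along the hatch, at mid-thickness of its plate (the top face is at z = +2 mm here). Its axes turn with the hatch: x from the front edge to the hinge, y along the hinge, z along the plate's normal (up when shut)
- hatch_front (a point): middle of the front edge of the hatch, on its top face, 192 mm from the hinge. The hatch is an aluminium plate 188 x 190 x 4 mm over an opening in the machine's deck
- hatch (a joint): angle of the hatch in rad, growing as its front rises; 0 is level. A spring hinge with some friction holds it ajar at 0.2 to 0.38 and lifts it again if let go unlatched. Closing takes about 5 N at the knob; then the seal is met, anywhere from about -0.035 to +0.045 (the frame's height is shimmed, unknown within 7 mm either way), to be found by feel
- wing (a joint): angle of the wing knob in rad relative to the hatch: 0 when the wing points from front to hinge, growing clockwise from above, 1.57 when parallel to the front edge, end stop 1.62. Starts at 0 to 0.25; friction 0.06 N m. If the hatch is not pressed home, the tongue strikes the side of the frame edge at about 0.5 to 0.7 and blocks
- wing_grip (a point): point on the knob's axis, at a good height to pinch: 28 mm above the level of the hinge axis when shut, 26 mm above the plate's top. The wing is an upright black blade 44 mm long (its x), 10 mm thick (its y), from 4 to 36 mm above the plate (its z is the knob's axis), over a washer 24 mm wide, 4 mm high. Grip it across its thickness
- rim: steel strip 4 x 180 x 3 mm under the hatch, 178 mm before the hinge, pressing on the rubber seal (about 9 N/mm); fixed to the hatch, origin as hatch_hinge. The tongue clears the frame edge once the seal bears about 7 to 9 N (13 to 15 N down at the knob in all); 16 to 22 N down at the knob is right. More than 20 N on the seal (about 30 N at the knob) crushes it
- tongue: hidden steel cam tongue under the hatch, 12 mm wide, 4 mm thick, reaching 34 mm from the knob's axis, turning with the wing and square to it: at wing 0 it points to the machine's right (-y), at 1.57 to the front, its tip 12 mm past the inner side of the frame edge, beneath it. Origin on the knob's axis, 28 mm below wing_grip
- wax_tin: flat aluminium tin, 50 mm diameter, 22 mm high, on the machine's deck to the left of the hatch; origin under its centre. A bystander
- spool: small wooden spool, 32 mm diameter, 30 mm high, on the deck to the right of the hatch; origin under its centre. A bystander
- jar: white jar with a black cap, 64 mm diameter, 75 mm high; origin under its centre. A bystander
- mallet: white-headed mallet, 250 mm long, lying; origin under it near the middle of the handle. A bystander
- board: white cutting board 200 x 280 x 22 mm; origin under its centre. A bystander
- slicker: turned dark wood tool 150 mm long, lying; origin under its middle. A bystander
- awl: awl with a wooden handle, 150 mm long, lying; a bystander
- glue_brush: brush lying on the white board; a bystander

How it is judged:
By the outcome, as a careful person would: the job done as asked, in the order asked, and still so for the second after the job is handed in, with the robot touching nothing.
It also fails if it takes over 54 s, if anything falls off the work surface, if the arm or the gripper's body presses on something with over 40 N, if the wrist force passes 120 N, or if a joint passes its speed limit or range.

ROBOT

A 7-joint arm with a two-finger parallel gripper is mounted at the origin on the work surface. World frame = base frame: x ahead of the robot, y to its left, z up, the work surface at z = 0. Lengths are in m, angles in rad, forces in N, time in s.
With the tool pointing down it reaches from about 0.425 to 0.925 m from the base axis. Payload 6.8 kg.
Tool frame: the origin (TCP) lies midway between the tips of the shut fingers; the grasp point (between the pads) lies 19 mm behind it; y points along the fingers, z is the direction in which the jaws open and shut, and the axes are right-handed (so a half turn about y gives the same grasp; the last joint's range is limited). The gripper opens to 85 mm and grips with 20 to 120 N. Pads are 22 mm wide; open, the fingers measure 114 mm over their backs; the gripper's body (76 mm by 85 mm) begins 54 mm behind the grasp point. The pads swing forward as they close: fully open they stand 13 mm farther back than shut.
Start: joints at [-1.344, 0.477, 0.022, 1.555, -0.011, 1.109, -0.083], TCP at [0.222, 0.638, 0.231] pointing down, gripper open.
Joint ranges: [-2.96, 2.96], [-0.34, 2.1], [-1.41, 1.46], [0.24, 2.44], [-1.37, 4.51], [0.17, 1.92], [-2.96, 2.96]. Speed limits (rad/s): [2.39, 2.39, 3.14, 3.14, 3.14, 3.14, 3.14].

INTERFACE

Orientations are given as a rotation vector (axis times angle).
In Python, from bench import r gives the robot as it stands.
- The arm moves only by the tool send_rows, never from a script. Its argument "rows" is text: rows parted by semicolons, each of 6 numbers parted by spaces: the shift along the world's x, y, z in m, then the turn, a rotation vector about the world's x, y, z in rad. A call has 1 to 20 rows; each row shifts and turns the commanded pose from where the row before left it; what a row does not reach is not made up. A row lasts 1/10 s, in which the tool goes at most 50 mm and 8.59 degrees, less where a joint would pass 70% of its speed; a pose out of reach is approached as far as the arm can. A call is refused whole if a number of a shift passes 0.05 or a number of a turn 0.15, either way. A call with a gripper value outside its range is refused whole. "grip" is the finger opening in m, from 0 to 0.0854, set as the call begins (left out, the last holds). The fingers move at their own pace and stop on an object; "grip_force" is the grip in N (left out, the last holds). Time passes only in rows, so rows that do not move let the fingers close. It gives the time, the measured TCP pose, the force and the opening at its end, in the units of the state.
- r.get_obs(): the state, without advancing time (a new reading comes with each control period).
- r.grab_frame(name): name is "scene" or "top" or "wrist"; returns a dict with "pixels" (420x560x3 uint8, red, green, blue), "intrinsics" (3x3 intrinsics, pixels), "position" and "orientation" of the camera in the world. Camera axes: x right, y up, looking along -z (the intrinsics and any distortion apply to the point x, -y, -z); pixel columns grow to the right and rows downward; lengths in m; the calibration is good to about 2 mm. A picture is of the moment at which its call begins. There is no depth.
- r.hand_in(): hands the job in, once; it reports no verdict.
The state is a dict: "clock": time; "joints": joint angles; "qvel": joint speeds; "tau": joint torques, N m; "tcp_pos": TCP position; "orientation": TCP orientation; "contact_force": force on the tool from outside, world axes, zero at the start; "moment": the same for the moment, N m; "grip_width": finger opening in m.
Only numpy, scipy, OpenCV 4.12 (cv2) and the standard library are available. Lean on these libraries where they do the work, as an engineer would, in place of code of your own. Each camera call takes 0.05 s, during which the arm holds its last target.

## Working session

There is one attempt and no reset: what is moved stays moved. The work goes in short steps, Python scripts to look and compute and a tool call to move; the robot and the scene stay as the last step left them, time stands still between calls to the robot, and variables do not carry over. Pictures are saved under pics/ and viewed, and the job is handed in when it is done.

Besides the shell and the picture viewer there is one more tool, called after "Request:" as a command line: name --argument value ..., lists and objects as JSON in quotes. send_rows: Moves the arm, as the interface text tells. Its arguments: {"type":"object","properties":{"rows":{"type":"string"},"grip":{"type":"number"},"grip_force":{"type":"number"}},"required":["rows"]}

```bash
mkdir -p pics; ls; python3 - <<'E'
from bench import r
import cv2
for n in ["scene","top","wrist"]:
    f=r.grab_frame(n); cv2.imwrite(f"pics/{n}0.png",f["pixels"][:,:,::-1])
    print(n,f["intrinsics"],f["position"],f["orientation"],[k for k in f])
print(r.get_obs())
E
```

```text
pics
scene [[521.23123846   0.         273.38024962]
 [  0.         521.23123846 210.01702016]
 [  0.           0.           1.        ]] [1.44832698 0.35383483 1.33577127] [0.46563455 0.65223701 1.86865555] ['pixels', 'intrinsics', 'position', 'orientation']
top [[382.96944365   0.         272.09724138]
 [  0.         382.96944365 207.07329533]
 [  0.           0.           1.        ]] [0.34426345 0.00503483 1.17906604] [ 0.10702649 -0.14395331 -1.59090489] ['pixels', 'intrinsics', 'position', 'orientation']
wrist [[344.97398842   0.         281.974384  ]
 [  0.         344.97398842 208.87290853]
 [  0.           0.           1.        ]] [0.15702439 0.65971154 0.37284924] [-0.23819515 -0.16744975  1.22749598] ['pixels', 'intrinsics', 'position', 'orientation']
{'clock': 0.15, 'joints': array([-1.34409979,  0.47765145,  0.02235678,  1.55618654, -0.01148572,
        1.10930996, -0.08306086]), 'qvel': array([ 1.22843233e-04, -3.02021195e-03, -1.04970673e-04, -3.26804992e-03,
        6.90621969e-04,  4.75497955e-05,  1.04470153e-04]), 'tau': array([ 3.34388911e-03, -5.96925902e+01,  1.61036052e+00, -2.81489915e+01,
        1.26647711e-02,  6.55659096e-03, -6.82755442e-06]), 'tcp_pos': array([0.22165782, 0.63709667, 0.23053758]), 'orientation': array([-1.55621213,  0.26282988, -0.26263998]), 'contact_force': array([1.0322985 , 0.41985686, 0.00341899]), 'moment': array([-0.01276955, -0.00994301, -0.02251783]), 'grip_width': 0.08518714337998647}
```

View pics/scene0.png

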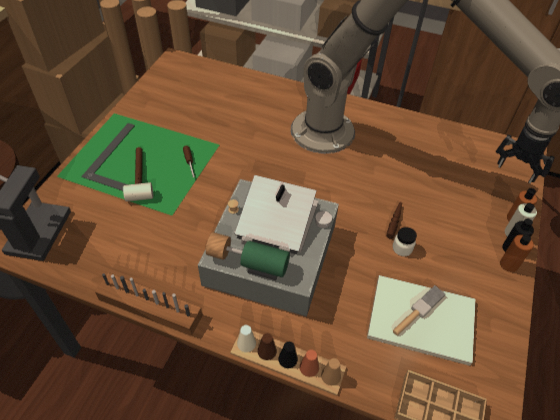

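View pics/top0.png

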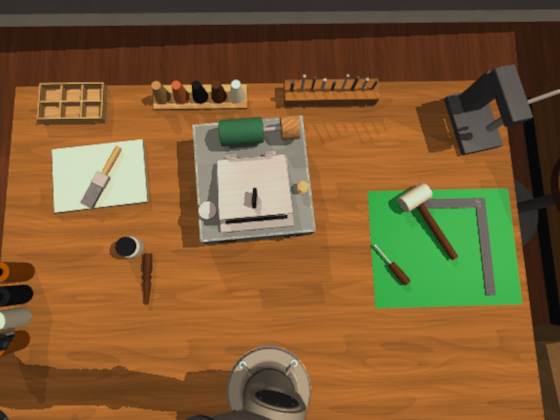

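View pics/wrist0.png

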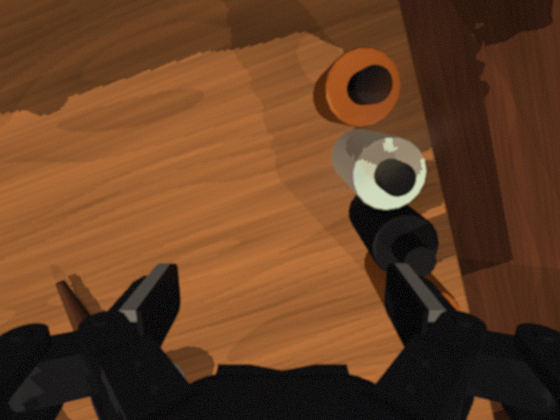

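The scene view shows the machine near (270,240) with its knob at (280,192). The top view has the machine corners at about (194,123), (304,118), (313,236), (199,242) and the knob at (254,198). I'll enlarge both.

```bash
python3 - <<'E'
import cv2
a=cv2.imread("pics/top0.png")[105:255,180:330]; cv2.imwrite("pics/tc.png",cv2.resize(a,(600,600),interpolation=cv2.INTER_CUBIC))
a=cv2.imread("pics/scene0.png")[165:315,190:350]; cv2.imwrite("pics/sc.png",cv2.resize(a,(640,600),interpolation=cv2.INTER_CUBIC))
E
```

```text
(no output)
```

View pics/tc.png

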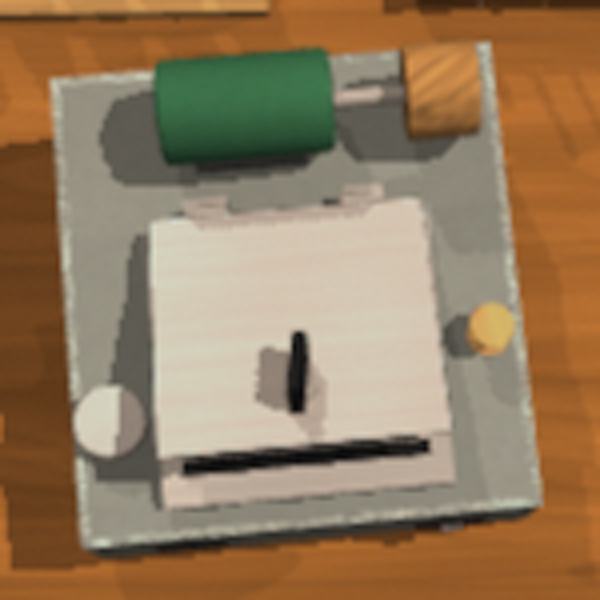

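View pics/sc.png

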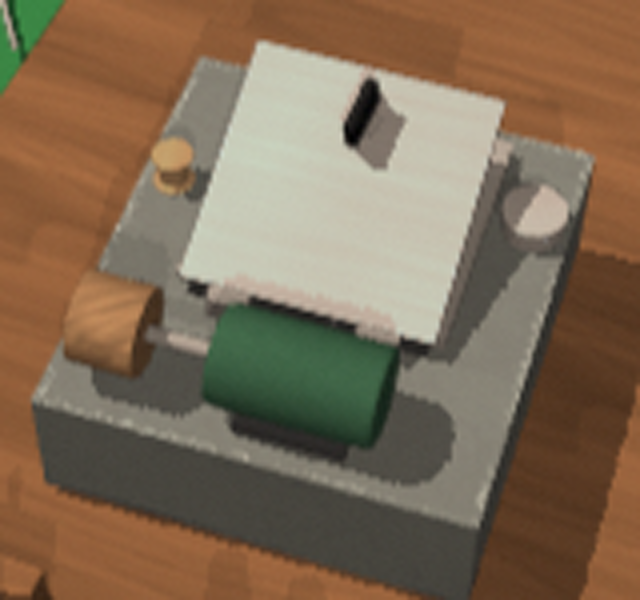

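```bash
cat > h.py <<'E'
import numpy as np, cv2
from scipy.spatial.transform import Rotation as R
from scipy.optimize import least_squares
K={'top':(np.array([[382.96944365,0,272.09724138],[0,382.96944365,207.07329533],[0,0,1]]),np.array([0.34426345,0.00503483,1.17906604]),R.from_rotvec([0.10702649,-0.14395331,-1.59090489])),
'scene':(np.array([[521.23123846,0,273.38024962],[0,521.23123846,210.01702016],[0,0,1]]),np.array([1.44832698,0.35383483,1.33577127]),R.from_rotvec([0.46563455,0.65223701,1.86865555]))}
def ray(c,uv,cam=None):
    k,p,o=cam or K[c]; d=np.linalg.inv(k)@[uv[0],uv[1],1]; return p,o.apply([d[0],-d[1],-d[2]])
def plane(c,uv,z,cam=None):
    p,d=ray(c,uv,cam); return p+d*(z-p[2])/d[2]
def proj(c,P,cam=None):
    k,p,o=cam or K[c]; q=o.inv().apply(np.asarray(P)-p); q=q*[1,-1,-1]; q=(k@q.T).T; return q[:,:2]/q[:,2:]
def tri(u1,u2):
    p,d=ray('top',u1);q,e=ray('scene',u2)
    s=np.linalg.lstsq(np.c_[d,-e],q-p,rcond=None)[0]; a=p+s[0]*d;b=q+s[1]*e
    return (a+b)/2,np.linalg.norm(a-b)
E
python3 - <<'E'
from h import *
T=lambda x,y:((x+.5)/4-.5+180,(y+.5)/4-.5+105)
S=lambda x,y:((x+.5)/4-.5+190,(y+.5)/4-.5+165)
dm=np.array([[.2,.16],[.2,-.16],[-.14,-.16],[-.14,.16]])  # BL,BR,FR,FL (left=+y)
tp=[T(52,78),T(491,43),T(541,508),T(87,547)]
sp=[S(478,525),S(35,402),S(202,58),S(593,155)]
for c,pp in(('top',tp),('scene',sp)):
    P=np.array([plane(c,u,.12) for u in pp])[:,:2]
    f=least_squares(lambda v:((R.from_euler('z',v[2]).as_matrix()[:2,:2]@dm.T).T+v[:2]-P).ravel(),[.6,.05,0])
    print(c,f.x,np.abs(f.fun).max())
# triangulate hatch corners
for n,a,b in(('hingeR',T(418,200),S(180,272)),('hingeL',T(150,222),S(432,345)),('FR',T(447,430),S(258,42)),('FL',T(160,460),S(503,102)),('knobfront',T(297,410),S(372,82)),('knobback',T(299,335),S(353,143))):
    print(n,*tri(a,b))
E
```

```text
top [0.57265449 0.02792097 0.06783713] 0.003097727215108953
scene [0.57155098 0.03103871 0.07458607] 0.002190097386032319
hingeR [ 0.65826588 -0.05836324  0.14351395] 0.001236673732302873
hingeL [0.64695589 0.12892291 0.14052819] 0.0005276034654259094
FR [ 0.48601561 -0.06945754  0.20749904] 0.0010468041348615073
FL [0.47078574 0.11541819 0.20549853] 0.0008378137030840869
knobfront [0.49952626 0.02592054 0.218199  ] 0.0017417720706411125
knobback [0.54958936 0.02739541 0.20611309] 0.005348383232349013
```

```bash
python3 - <<'E'
from h import *
m=R.from_rotvec([-1.55621213,0.26282988,-0.26263998]).as_matrix()
print(m.round(3))
# target at hatch 0.348: tool y = -normal ; jaws z along +-hinge y
yaw=.071;th=.348;w=.04
for s in(1,-1):
    B=R.from_euler('z',yaw).as_matrix()@R.from_euler('y',th).as_matrix()@R.from_euler('z',-w).as_matrix()
    y=-B[:,2]; z=s*B[:,1]; x=np.cross(y,z)
    t=np.c_[x,y,z]; d=R.from_matrix(t@m.T).as_rotvec(); print(s,d,R.from_matrix(t).as_rotvec())
    y=-np.array([0,0,1.]); z=s*np.array([-np.sin(yaw-w),np.cos(yaw-w),0]);t=np.c_[np.cross(y,z),y,z];print('down',R.from_matrix(t@m.T).as_rotvec())
E
```

```text
[[ 0.944 -0.     0.329]
 [-0.329 -0.001  0.944]
 [ 0.    -1.    -0.001]]
1 [0.04048225 0.34764391 0.36177748] [-1.57265792  0.24923679  0.29752222]
down [ 1.43150003e-03 -9.89068688e-05  3.65741784e-01]
-1 [-0.48649055  0.05265519 -2.73780007] [ 0.390627  -2.0249137  2.0647958]
down [-1.38826342e-04 -2.00926300e-03 -2.77585017e+00]
```

Request:
send_rows --rows "0 0 0.03 0 0 0; 0 0 0.04 0 0 0; 0 0 0.03 0 0 0; 0.0217 -0.0406 0 0.0027 0.0232 0.0241; 0.0217 -0.0406 0 0.0027 0.0232 0.0241; 0.0217 -0.0406 0 0.0027 0.0232 0.0241; 0.0217 -0.0406 0 0.0027 0.0232 0.0241; 0.0217 -0.0406 0 0.0027 0.0232 0.0241; 0.0217 -0.0406 0 0.0027 0.0232 0.0241; 0.0217 -0.0406 0 0.0027 0.0232 0.0241; 0.0217 -0.0406 0 0.0027 0.0232 0.0241; 0.0217 -0.0406 0 0.0027 0.0232 0.0241; 0.0217 -0.0406 0 0.0027 0.0232 0.0241; 0.0217 -0.0406 0 0.0027 0.0232 0.0241; 0.0217 -0.0406 0 0.0027 0.0232 0.0241; 0.0217 -0.0406 0 0.0027 0.0232 0.0241; 0.0217 -0.0406 0 0.0027 0.0232 0.0241; 0.0217 -0.0406 0 0.0027 0.0232 0.0241" --grip 0.05

```text
clock: 1.95
tcp_pos: [0.5478, 0.0269, 0.3312]
orientation: [-1.571, 0.25, 0.299]
contact_force: [0.9, 0.6, -0.2]
grip_width: 0.0498
```

```bash
python3 - <<'E'
from bench import r
import cv2,pickle
f=r.grab_frame("wrist"); cv2.imwrite("pics/w1.png",f["pixels"][:,:,::-1]); pickle.dump(f,open("w1.pkl","wb"))
print(r.get_obs())
E
```

```text
{'clock': 2.0, 'joints': array([-0.37755114,  0.41017679,  0.34322378,  1.50938591, -0.12108755,
        1.5957696 ,  1.57466677]), 'qvel': array([-0.03582842, -0.05544153,  0.00571459,  0.09611511, -0.00210628,
       -0.04069193, -0.18636509]), 'tau': array([-17.42055595, -54.88202333,  -8.79263788, -26.25645697,
        -2.70234749,   2.54884981,  -0.16642756]), 'tcp_pos': array([0.5501158 , 0.01818428, 0.33042872]), 'orientation': array([-1.57608666,  0.25728472,  0.29215478]), 'contact_force': array([ 1.21846739, -6.37764624,  0.75993121]), 'moment': array([-0.27168503, -0.41084308,  0.11922888]), 'grip_width': 0.04990568659641463}
```

View pics/w1.png

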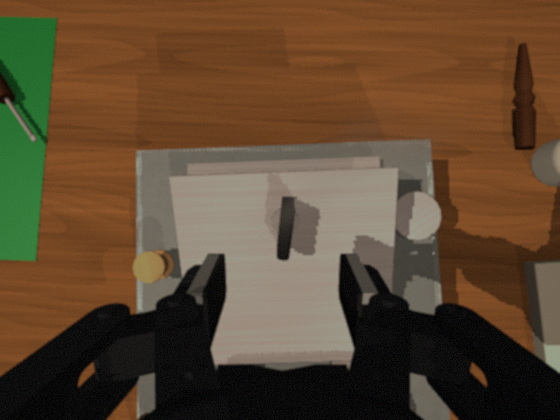

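The wrist view shows the wing at (287,197)–(283,258), slightly clockwise of the hatch axis. The arm was still settling, so I'll go lower, settle and measure again.

Request:
send_rows --rows "0 0 -0.02 0 0 0; 0 0 -0.02 0 0 0; 0 0 -0.015 0 0 0; 0 0 0 0 0 0; 0 0 0 0 0 0; 0 0 0 0 0 0" --grip 0.04

```text
clock: 2.6
tcp_pos: [0.5478, 0.0287, 0.2773]
orientation: [-1.571, 0.249, 0.296]
contact_force: [-0.2, 0.3, 0.3]
grip_width: 0.0402
```

```bash
python3 - <<'E'
from bench import r
import cv2,pickle
f=r.grab_frame("wrist"); cv2.imwrite("pics/w2.png",f["pixels"][:,:,::-1]); pickle.dump(f,open("w2.pkl","wb"))
o=r.get_obs();print(o['tcp_pos'],o['orientation'],o['contact_force'],f['position'],f['orientation'])
E
```

```text
[0.54778922 0.02865856 0.2773398 ] [-1.57119048  0.24850452  0.2961329 ] [0.06625442 0.02283387 0.05590095] [0.5317618  0.03010404 0.43447225] [0.04754753 0.06809187 1.60172538]
```

View pics/w2.png

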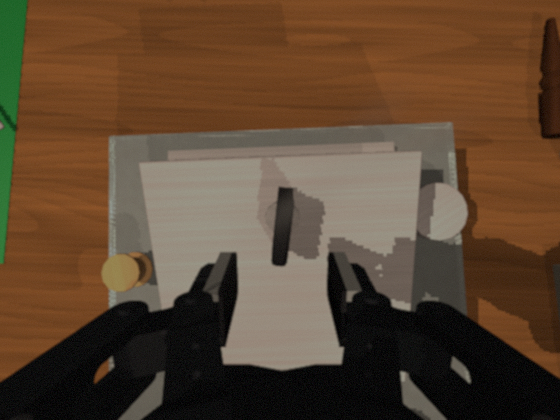

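The wing runs from (287,190) to (280,263), and the jaws are centred near column 283. Next I'll cast rays for the wing position and angle.

```bash
python3 - <<'E'
from h import *
import pickle
f=pickle.load(open('w2.pkl','rb')); cam=(f['intrinsics'],f['position'],R.from_rotvec(f['orientation']))
g=f['pixels'].astype(int); 
m=((g.sum(2)<110)).astype(np.uint8); m[:180]=0;m[272:]=0;m[:,:262]=0;m[:,305:]=0
ys,xs=np.nonzero(m); print(len(xs))
for y in range(184,272,8): 
    q=xs[ys==y]; print(y,(q.min(),q.max()) if len(q) else None)
# hatch edges & corners
for n,u,z in(('FL',(420,153),.205),('FR',(141,163),.205),('bf',(287,189),.2334),('bb',(280,264),.2184)):
    print(n,plane('',u,z,cam).round(4))
# deck front corners
for u in((109,136),(452,123)): print('deck',plane('',u,.12,cam).round(4))
M=R.from_euler('z',.071).as_matrix(); o=np.array([.572,.0295,0])
print('pred deck',(M@[-.14,-.16,.12]+o),(M@[-.14,.16,.12]+o))
for th in(.33,.348,.366):
  H=R.from_euler('y',th).as_matrix()
  P=[M@(np.array([.085,0,.139])+H@np.array(v))+o for v in([-.192,.095,.002],[-.192,-.095,.002],[-.172,0,.038],[-.128,0,.038])]
  print(th,proj('',P,cam).round(1).tolist(),proj('top',P).round(1).tolist())
# tcp jaw
print(proj('',[[.5478,.0287,.2773]],cam))
E
```

```text
569
184 None
192 (np.int64(279), np.int64(291))
200 (np.int64(281), np.int64(281))
208 None
216 None
224 (np.int64(289), np.int64(289))
232 (np.int64(275), np.int64(289))
240 (np.int64(274), np.int64(288))
248 (np.int64(274), np.int64(287))
256 (np.int64(273), np.int64(286))
264 (np.int64(276), np.int64(283))
FL [0.4744 0.1183 0.205 ]
FR [ 0.4868 -0.0696  0.205 ]
bf [0.5053 0.0298 0.2334]
bb [0.5503 0.0269 0.2184]
deck [ 0.4456 -0.1381  0.12  ]
deck [0.4241 0.1804 0.12  ]
pred deck [ 0.44370318 -0.14002854  0.12      ] [0.42100226 0.17916524 0.12      ]
0.33 [[417.6, 146.5], [138.8, 157.9], [278.6, 191.8], [281.6, 260.6]] [[218.8, 220.3], [292.5, 213.4], [254.4, 203.4], [253.1, 188.4]]
0.348 [[419.6, 147.0], [136.8, 158.6], [278.6, 194.1], [281.6, 263.1]] [[218.6, 219.7], [292.5, 212.8], [254.4, 202.5], [253.1, 187.7]]
0.366 [[421.6, 147.6], [134.7, 159.4], [278.6, 196.5], [281.7, 265.7]] [[218.4, 219.0], [292.6, 212.2], [254.3, 201.7], [253.0, 187.0]]
[[281.84763927 269.81263209]]
```

Request:
send_rows --rows "0 0 0 -0.032 -0.002 -0.089; -0.0036 -0.0001 -0.0096 0 0 0; -0.0036 -0.0001 -0.0096 0 0 0; -0.0036 -0.0001 -0.0096 0 0 0; -0.0036 -0.0001 -0.0096 0 0 0; -0.0036 -0.0001 -0.0096 0 0 0; -0.0036 -0.0001 -0.0096 0 0 0; 0 0 0 0 0 0; 0 0 0 0 0 0"

```text
clock: 3.55
tcp_pos: [0.5257, 0.0279, 0.2186]
orientation: [-1.587, 0.324, 0.224]
contact_force: [-0.1, -0.5, 0.3]
grip_width: 0.0398
```

```bash
python3 - <<'E'
from bench import r
import cv2,pickle
f=r.grab_frame("wrist"); cv2.imwrite("pics/w3.png",f["pixels"][:,:,::-1]); pickle.dump(f,open("w3.pkl","wb"))
f=r.grab_frame("scene"); cv2.imwrite("pics/s3.png",cv2.resize(f["pixels"][140:290,190:350,::-1],(640,600)))
o=r.get_obs();print(o['tcp_pos'],o['contact_force'],o['joints'])
E
```

```text
[0.52616394 0.02794957 0.21910106] [ 0.81719813  0.1887973  -0.7982385 ] [-0.3971105   0.4601747   0.33354659  1.69834293 -0.15081096  1.35899885
  1.49435359]
```

View pics/w3.png

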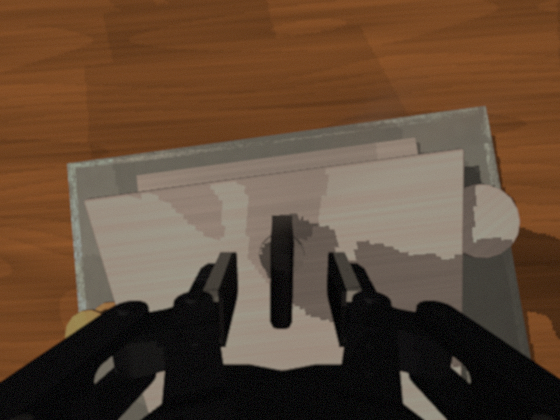

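View pics/s3.png

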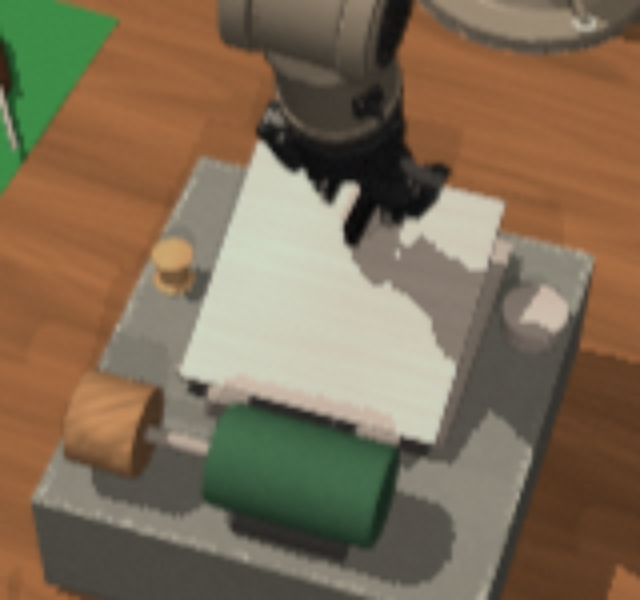

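The blade is parallel to the jaws and centred at column 282 (rows 215–327). I'll descend the last 19 mm and close.

Request:
send_rows --rows "-0.0033 0 -0.009 0 0 0; -0.0032 0 -0.009 0 0 0; 0 0 0 0 0 0; 0 0 0 0 0 0"

```text
clock: 4.05
tcp_pos: [0.5188, 0.0279, 0.2004]
orientation: [-1.587, 0.324, 0.224]
contact_force: [0.1, -0.0, -0.2]
grip_width: 0.04
```

Request:
send_rows --rows "0 0 0 0 0 0; 0 0 0 0 0 0; 0 0 0 0 0 0; 0 0 0 0 0 0; 0 0 0 0 0 0" --grip 0.0 --grip_force 60

```text
clock: 4.55
tcp_pos: [0.5194, 0.0273, 0.2009]
orientation: [-1.588, 0.324, 0.223]
contact_force: [0.4, -4.0, 0.5]
grip_width: 0.0094
```

```bash
python3 - <<'E'
from bench import r
import cv2,pickle
f=r.grab_frame("wrist"); cv2.imwrite("pics/w4.png",f["pixels"][:,:,::-1])
o=r.get_obs();print(o['tcp_pos'],o['contact_force'],o['moment'],o['grip_width'])
E
```

```text
[0.51936841 0.02724124 0.20088396] [ 0.08061203 -3.30689017  0.21429444] [-0.7522147  -0.40486839  0.20042995] 0.009005936026841218
```

View pics/w4.png

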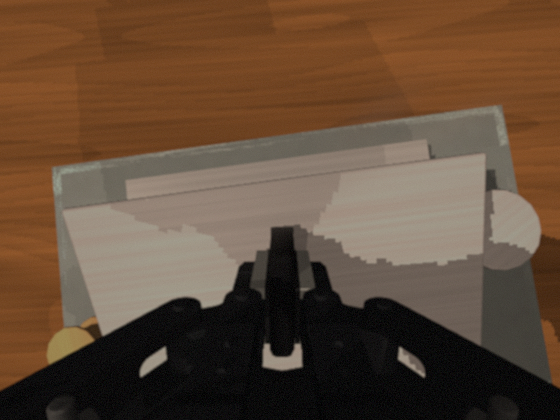

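```bash
python3 - <<'E'
from h import *
yaw=.071; a=np.array([-np.sin(yaw),np.cos(yaw),0]); h=np.array([.6568,.0375,.139]); p=np.array([.5192,.0278,.2005])
q=p
for i in range(1,11):
    n=h+R.from_rotvec(-a*.035*i).apply(p-h); print(i,round(.348-.035*i,3),(n-q).round(4),n.round(4)); q=n
print(-a*.035)
E
```

```text
1 0.313 [-0.0021 -0.0001 -0.0049] [0.5171 0.0277 0.1956]
2 0.278 [-0.0019 -0.0001 -0.0049] [0.5152 0.0275 0.1907]
3 0.243 [-0.0017 -0.0001 -0.005 ] [0.5135 0.0274 0.1857]
4 0.208 [-0.0015 -0.0001 -0.0051] [0.512  0.0273 0.1806]
5 0.173 [-0.0014 -0.0001 -0.0051] [0.5106 0.0272 0.1755]
6 0.138 [-0.0012 -0.0001 -0.0052] [0.5094 0.0271 0.1704]
7 0.103 [-0.001  -0.0001 -0.0052] [0.5084 0.027  0.1652]
8 0.068 [-0.0008 -0.0001 -0.0052] [0.5076 0.027  0.16  ]
9 0.033 [-0.0006 -0.     -0.0052] [0.507  0.0269 0.1547]
10 -0.002 [-0.0005 -0.     -0.0053] [0.5065 0.0269 0.1495]
[ 0.00248291 -0.03491182 -0.        ]
```

Request:
send_rows --rows "-0.0021 -0.0001 -0.0049 0.0025 -0.0349 0; -0.0019 -0.0001 -0.0049 0.0025 -0.0349 0; -0.0017 -0.0001 -0.005 0.0025 -0.0349 0; 0 0 0 0 0 0; 0 0 0 0 0 0; 0 0 0 0 0 0"

```text
clock: 5.2
tcp_pos: [0.5138, 0.0269, 0.1861]
orientation: [-1.586, 0.242, 0.141]
contact_force: [0.9, -5.5, 0.1]
grip_width: 0.009
```

```bash
python3 - <<'E'
from bench import r
o=r.get_obs();print(o['tcp_pos'],o['orientation'],o['contact_force'],o['moment'],o['grip_width'])
E
```

```text
[0.51375663 0.02692221 0.18610008] [-1.58595579  0.24190931  0.14050571] [ 0.87809497 -5.52719378  0.06875749] [-1.01607106 -0.41208896  0.21121755] 0.008986367846045647
```

```bash
python3 - <<'E'
from bench import r
import cv2
f=r.grab_frame("scene"); cv2.imwrite("pics/s5.png",cv2.resize(f["pixels"][140:290,190:350,::-1],(640,600)))
E
```

```text
(no output)
```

View pics/s5.png

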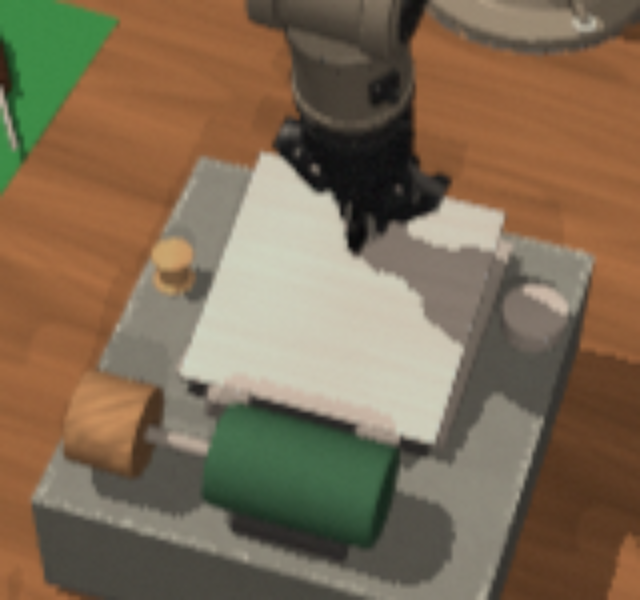

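The front-left corner dropped from (503,200) to (503,212), so the hatch follows the arm. I'll continue, easing the sideways force by about 0.8 mm.

Request:
send_rows --rows "-0.0015 -0.0005 -0.0051 0.0025 -0.0349 0; -0.0014 -0.0005 -0.0051 0.0025 -0.0349 0; -0.0012 -0.0001 -0.0052 0.0025 -0.0349 0; 0 0 0 0 0 0; 0 0 0 0 0 0"

```text
clock: 5.75
tcp_pos: [0.5097, 0.0266, 0.1709]
orientation: [-1.58, 0.159, 0.059]
contact_force: [1.2, -3.3, 1.2]
grip_width: 0.0088
```

Request:
send_rows --rows "-0.001 -0.0001 -0.0052 0.0025 -0.0349 0; 0 0 0 0 0 0; 0 0 0 0 0 0"

```text
clock: 6.05
tcp_pos: [0.5087, 0.0265, 0.1656]
orientation: [-1.578, 0.132, 0.032]
contact_force: [1.5, -3.4, 0.7]
grip_width: 0.0088
```

Request:
send_rows --rows "-0.0004 0 -0.0026 0.0012 -0.0175 0; 0 0 0 0 0 0; 0 0 0 0 0 0"

```text
clock: 6.35
tcp_pos: [0.5082, 0.0265, 0.1627]
orientation: [-1.576, 0.118, 0.017]
contact_force: [1.4, -2.6, 1.3]
grip_width: 0.0089
```

```bash
python3 - <<'E'
from bench import r
import numpy as np
o=r.get_obs();print(o['tcp_pos'],o['contact_force'],o['moment'],o['tau'].round(2))
F=o['contact_force'];M=o['moment'];h=np.array([.6568,.0375,.139])
for L in(0,.18,.25):
    s=o['tcp_pos']+[0,0,L]; print(L,(M+np.cross(s-h,F)).round(3))
E
```

```text
[0.50816955 0.02645236 0.16272707] [ 1.36868857 -2.58993888  1.34944607] [-0.71360852 -0.49385895  0.01938445] [ -1.76 -43.1    2.04 -21.81  -0.82   0.85   0.06]
0 [-0.667 -0.261  0.419]
0.18 [-0.201 -0.014  0.419]
0.25 [-0.02   0.081  0.419]
```

```bash
python3 - <<'E'
from bench import r
import cv2,pickle
f=r.grab_frame("scene"); cv2.imwrite("pics/s6.png",cv2.resize(f["pixels"][140:290,190:350,::-1],(640,600)))
f=r.grab_frame("wrist"); cv2.imwrite("pics/w6.png",f["pixels"][:,:,::-1]);pickle.dump(f,open("w6.pkl","wb"))
E
```

```text
(no output)
```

View pics/s6.png

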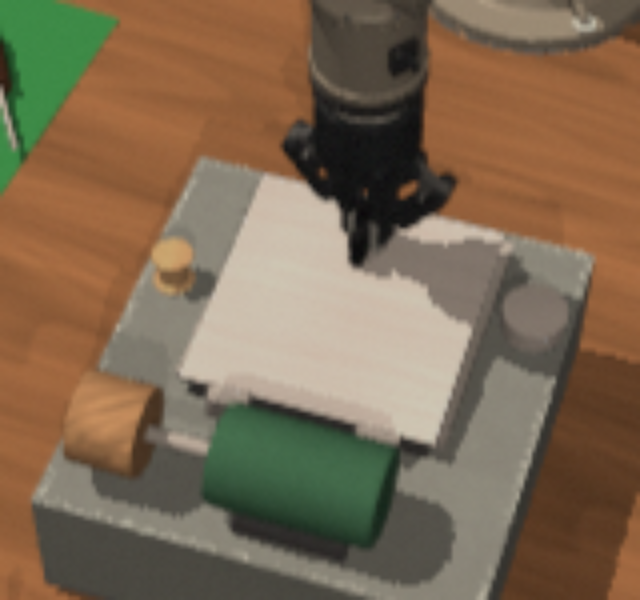

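View pics/w6.png

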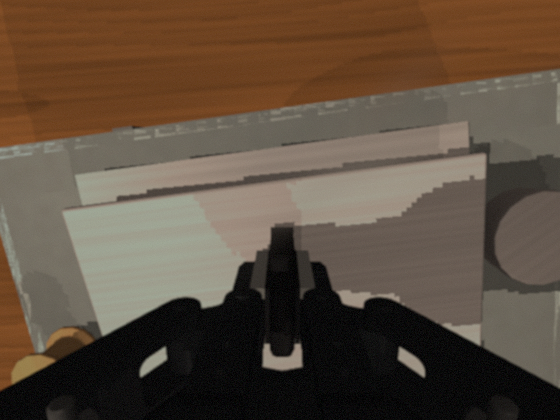

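The hatch keeps its place in the wrist image and is nearly level in the scene view, so the grasp is firm. I'll go on down in small steps to feel for the seal.

Request:
send_rows --rows "-0.0004 -0.0002 -0.0026 0.0012 -0.0175 0; 0 0 0 0 0 0; 0 0 0 0 0 0"

```text
clock: 6.75
tcp_pos: [0.5078, 0.0264, 0.1602]
orientation: [-1.575, 0.103, 0.003]
contact_force: [2.2, -2.4, 0.6]
grip_width: 0.0092
```

Request:
send_rows --rows "-0.0003 -0.0002 -0.002 0.001 -0.0135 0; 0 0 0 0 0 0; 0 0 0 0 0 0"

```text
clock: 7.05
tcp_pos: [0.5075, 0.0264, 0.1581]
orientation: [-1.573, 0.093, -0.007]
contact_force: [3.4, -2.3, 1.7]
grip_width: 0.0092
```

Request:
send_rows --rows "-0.0002 0 -0.0015 0.0007 -0.01 0; 0 0 0 0 0 0; 0 0 0 0 0 0"

```text
clock: 7.35
tcp_pos: [0.5073, 0.0263, 0.1566]
orientation: [-1.572, 0.085, -0.015]
contact_force: [4.3, -0.5, 0.5]
grip_width: 0.0091
```

Request:
send_rows --rows "-0.0002 0 -0.0015 0.0007 -0.01 0; 0 0 0 0 0 0; 0 0 0 0 0 0"

```text
clock: 7.65
tcp_pos: [0.5071, 0.0263, 0.1551]
orientation: [-1.572, 0.077, -0.023]
contact_force: [4.0, 0.1, 1.1]
grip_width: 0.009
```

```bash
cat > ob.py <<'E'
from bench import r
import numpy as np
o=r.get_obs();print(o['clock'],o['tcp_pos'].round(4),o['contact_force'].round(2),o['moment'].round(3),o['grip_width'],o['joints'].round(3))
F=o['contact_force'];M=o['moment'];h=np.array([.6568,.0375,.139])
for L in(0,.18,.25):
    s=o['tcp_pos']+[0,0,L]; print(L,(M+np.cross(s-h,F)).round(3))
E
python3 ob.py
```

```text
7.65 [0.5071 0.0263 0.1551] [3.96 0.06 1.06] [ 0.024 -0.934 -0.076] 0.009005829308144612 [-0.436  0.323  0.321  2.018 -0.138  0.855  1.471]
0 [ 0.011 -0.711 -0.041]
0.18 [-0.     0.001 -0.041]
0.25 [-0.004  0.279 -0.041]
```

Request:
send_rows --rows "0.0004 0 -0.0015 0.0007 -0.01 0; 0 0 0 0 0 0; 0 0 0 0 0 0"

```text
clock: 7.95
tcp_pos: [0.507, 0.0263, 0.1535]
orientation: [-1.571, 0.07, -0.03]
contact_force: [2.2, 0.1, 1.2]
grip_width: 0.0089
```

Request:
send_rows --rows "0 0 -0.0015 0.0007 -0.01 0; 0 0 0 0 0 0; 0 0 0 0 0 0"

```text
clock: 8.25
tcp_pos: [0.507, 0.0263, 0.1526]
orientation: [-1.569, 0.062, -0.038]
contact_force: [-0.8, 0.2, 9.0]
grip_width: 0.0094
```

Request:
send_rows --rows "0 0 -0.0015 0.0007 -0.01 0; 0 0 0 0 0 0; 0 0 0 0 0 0"

```text
clock: 8.55
tcp_pos: [0.507, 0.0262, 0.1518]
orientation: [-1.568, 0.055, -0.046]
contact_force: [-3.3, -0.1, 16.4]
grip_width: 0.0089
```

```bash
python3 ob.py
```

```text
8.55 [0.507  0.0262 0.1518] [-3.32 -0.07 16.4 ] [ 0.097  0.842 -0.074] 0.008888919517480724 [-0.439  0.312  0.32   2.042 -0.138  0.812  1.469]
0 [-0.086  3.256 -0.101]
0.18 [-0.074  2.659 -0.101]
0.25 [-0.069  2.426 -0.101]
```

Seal contact came at z≈0.1535, and about 16–17 N is now on the knob. I'll add a touch, then turn in stages while watching force and torque.

Request:
send_rows --rows "-0.0004 0 -0.0004 0 0 0; 0 0 0 0 0 0; 0 0 0 0 0 0"

```text
clock: 8.85
tcp_pos: [0.507, 0.0263, 0.1517]
orientation: [-1.568, 0.054, -0.046]
contact_force: [-3.1, 0.1, 18.9]
grip_width: 0.009
```

Request:
send_rows --rows "0 0 0 0 0 -0.07; 0 0 0 0 0 -0.07; 0 0 0 0 0 -0.06; 0 0 0 0 0 0; 0 0 0 0 0 0"

```text
clock: 9.35
tcp_pos: [0.507, 0.0267, 0.1517]
orientation: [-1.558, 0.211, -0.203]
contact_force: [-2.7, 1.7, 19.6]
grip_width: 0.009
```

```bash
python3 ob.py
```

```text
9.35 [0.507  0.0267 0.1517] [-2.74  1.71 19.64] [ 0.187  0.903 -0.088] 0.008979784062642814 [-0.473  0.315  0.362  2.045 -0.158  0.811  1.289]
0 [-0.047  3.81  -0.374]
0.18 [-0.356  3.318 -0.374]
0.25 [-0.476  3.126 -0.374]
```

Request:
send_rows --rows "0 0 0.0003 0 0 -0.07; 0 0 0 0 0 -0.07; 0 0 0 0 0 -0.06; 0 0 0 0 0 0; 0 0 0 0 0 0"

```text
clock: 9.85
tcp_pos: [0.5073, 0.0272, 0.1519]
orientation: [-1.536, 0.366, -0.36]
contact_force: [-0.8, 2.9, 17.2]
grip_width: 0.0089
```

```bash
python3 ob.py; python3 - <<'E'
from bench import r
import cv2,pickle
f=r.grab_frame("wrist"); cv2.imwrite("pics/w7.png",f["pixels"][:,:,::-1])
E
```

```text
9.85 [0.5073 0.0272 0.1519] [-0.83  2.85 17.21] [ 0.425  0.728 -0.064] 0.008921501042701542 [-0.509  0.319  0.405  2.047 -0.179  0.811  1.11 ]
0 [ 0.21   3.291 -0.499]
0.18 [-0.304  3.142 -0.499]
0.25 [-0.503  3.084 -0.499]
```

View pics/w7.png

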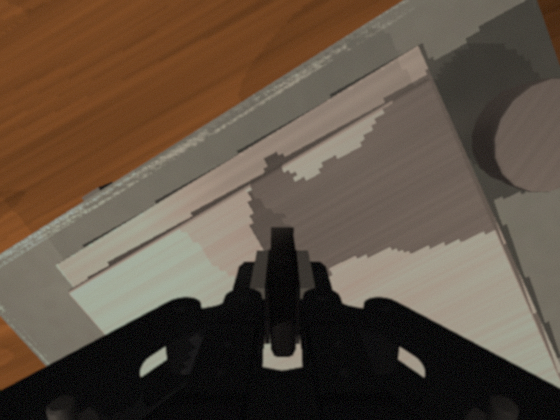

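The wing turns with the gripper, with the blade at column 283 and the hatch about 30° round. The load is in range, so I'll carry on through the 0.5–0.7 zone.

Request:
send_rows --rows "0 0 0 0 0 -0.05; 0 0 0 0 0 -0.05; 0 0 0 0 0 -0.05; 0 0 0 0 0 0; 0 0 0 0 0 0"

```text
clock: 10.4
tcp_pos: [0.5075, 0.0275, 0.1519]
orientation: [-1.512, 0.483, -0.476]
contact_force: [-0.5, 4.8, 16.7]
grip_width: 0.0088
```

```bash
python3 ob.py
```

```text
10.4 [0.5075 0.0275 0.1519] [-0.51  4.75 16.67] [ 0.476  0.569 -0.071] 0.008758276376797986 [-0.535  0.322  0.438  2.049 -0.195  0.811  0.976]
0 [ 0.247  3.051 -0.786]
0.18 [-0.608  2.959 -0.786]
0.25 [-0.941  2.924 -0.786]
```

Request:
send_rows --rows "0 0 0 0 0 -0.05; 0 0 0 0 0 -0.05; 0 0 0 0 0 -0.05; 0 0 0 0 0 0; 0 0 0 0 0 0"

```text
clock: 10.9
tcp_pos: [0.5077, 0.0277, 0.1519]
orientation: [-1.482, 0.599, -0.593]
contact_force: [0.7, 5.0, 16.3]
grip_width: 0.009
```

```bash
python3 ob.py
```

```text
10.9 [0.5077 0.0277 0.1519] [ 0.68  5.02 16.29] [ 0.613  0.462 -0.099] 0.009017796262732327 [-0.562  0.326  0.472  2.051 -0.211  0.811  0.843]
0 [ 0.389  2.9   -0.84 ]
0.18 [-0.514  3.023 -0.84 ]
0.25 [-0.865  3.071 -0.84 ]
```

Request:
send_rows --rows "0 0.0004 0 0 0 -0.07; 0 0.0004 0 0 0 -0.07; 0 0 0 0 0 -0.07; 0 0 0 0 0 0; 0 0 0 0 0 0"

```text
clock: 11.4
tcp_pos: [0.5081, 0.0281, 0.1519]
orientation: [-1.428, 0.76, -0.756]
contact_force: [0.8, 2.5, 14.8]
grip_width: 0.0088
```

```bash
python3 ob.py
```

```text
11.4 [0.5081 0.0281 0.1519] [ 0.8   2.53 14.8 ] [ 0.265  0.251 -0.076] 0.0088186201606864 [-0.602  0.332  0.52   2.053 -0.234  0.811  0.656]
0 [ 0.093  2.463 -0.444]
0.18 [-0.362  2.607 -0.444]
0.25 [-0.539  2.663 -0.444]
```

Request:
send_rows --rows "0 0 0 0 0 -0.07; 0 0 0 0 0 -0.07; 0 0 0 0 0 -0.07; 0 0 0 0 0 0; 0 0 0 0 0 0"

```text
clock: 11.9
tcp_pos: [0.5086, 0.0283, 0.1519]
orientation: [-1.361, 0.919, -0.916]
contact_force: [2.7, 4.4, 13.8]
grip_width: 0.0093
```

```bash
python3 ob.py; python3 - <<'E'
from bench import r
import cv2,pickle
f=r.grab_frame("wrist"); cv2.imwrite("pics/w8.png",f["pixels"][:,:,::-1])
E
```

```text
11.9 [0.5086 0.0283 0.1519] [ 2.72  4.38 13.76] [ 0.368 -0.048  0.007] 0.00928375409713628 [-0.641  0.339  0.569  2.056 -0.259  0.811  0.471]
0 [ 0.186  2.027 -0.616]
0.18 [-0.602  2.516 -0.616]
0.25 [-0.908  2.706 -0.616]
```

View pics/w8.png

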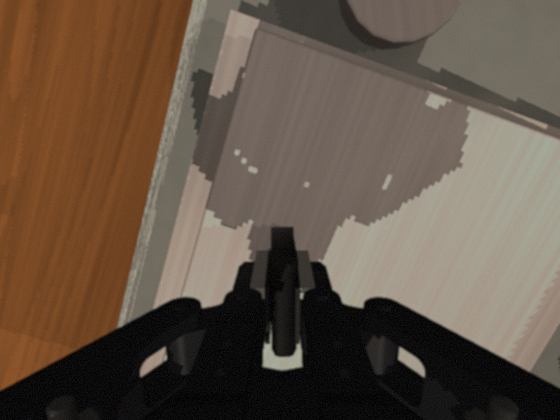

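The front edge now leans about 0.27–0.3 rad from the blade, from (258,30) to (205,225). Before finishing I'll restore some down force and ease the side load.

Request:
send_rows --rows "0.0004 0.0006 -0.0006 0 0 0; 0 0 0 0 0 -0.06; 0 0 0 0 0 -0.06; 0 0 0 0 0 -0.06; 0 0 0 0 0 0; 0 0 0 0 0 0"

```text
clock: 12.55
tcp_pos: [0.509, 0.0284, 0.1516]
orientation: [-1.293, 1.055, -1.052]
contact_force: [2.1, 3.6, 16.2]
grip_width: 0.0089
```

```bash
python3 ob.py; python3 - <<'E'
from bench import r
import cv2,pickle
f=r.grab_frame("wrist"); cv2.imwrite("pics/w9.png",f["pixels"][:,:,::-1]);pickle.dump(f,open("w9.pkl","wb"))
E
```

```text
12.55 [0.509  0.0284 0.1516] [ 2.06  3.57 16.23] [ 0.018  0.26  -0.017] 0.008881494191720355 [-0.674  0.347  0.613  2.058 -0.282  0.813  0.314]
0 [-0.174  2.685 -0.526]
0.18 [-0.816  3.056 -0.526]
0.25 [-1.066  3.201 -0.526]
```

View pics/w9.png

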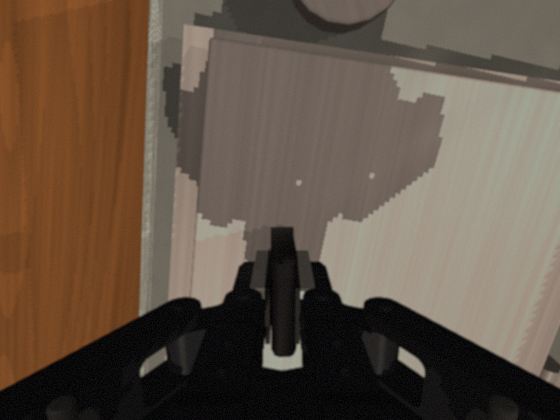

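```bash
python3 - <<'E'
from h import *
import pickle
f=pickle.load(open('w9.pkl','rb')); cam=(f['intrinsics'],f['position'],R.from_rotvec(f['orientation']))
a=plane('',(210,38),.143,cam);b=plane('',(192,290),.143,cam);print(a,b)
d=a-b; fe=np.arctan2(d[1],d[0]); print('front edge yaw-90',fe-np.pi/2)
a=plane('',(153,10),.12,cam);b=plane('',(140,300),.12,cam);d=a-b;print('deck edge',np.arctan2(d[1],d[0])-np.pi/2)
m=R.from_rotvec([-1.293,1.055,-1.052]).as_matrix(); print('tool x yaw',np.arctan2(m[1,0],m[0,0]), 'jaw', m[:,2])
a=plane('',(283,230),.175,cam);b=plane('',(283,350),.175,cam);d=a-b;print('blade',np.arctan2(d[1],d[0])-np.pi/2,a,b)
E
```

```text
[0.46071479 0.11753903 0.143     ] [0.46914738 0.00510944 0.143     ]
front edge yaw-90 0.07486311916181987
deck edge 0.05988999108796156
tool x yaw -1.3628151637367156 jaw [0.97844552 0.20645717 0.00445082]
blade 0.2079773178645712 [0.50359452 0.05480369 0.175     ] [0.5141492  0.00478837 0.175     ]
```

Request:
send_rows --rows "0.0003 0.0004 0 0 0 -0.05; 0 0 0 0 0 -0.05; 0 0 0 0 0 -0.04; 0 0 0 0 0 0; 0 0 0 0 0 0; 0 0 0 0 0 0"

```text
clock: 13.2
tcp_pos: [0.5094, 0.0285, 0.1516]
orientation: [-1.233, 1.159, -1.157]
contact_force: [2.3, 3.1, 16.4]
grip_width: 0.009
```

```bash
python3 ob.py; python3 - <<'E'
from bench import r
from h import *
o=r.get_obs();m=R.from_rotvec(o['orientation']).as_matrix();print(np.arctan2(m[1,0],m[0,0])+np.pi/2)
f=r.grab_frame("wrist"); cv2.imwrite("pics/w10.png",f["pixels"][:,:,::-1])
E
```

```text
13.2 [0.5094 0.0285 0.1516] [ 2.34  3.12 16.42] [-0.112  0.315 -0.075] 0.00895103430265776 [-0.701  0.354  0.648  2.059 -0.301  0.814  0.192]
0 [-0.298  2.766 -0.515]
0.18 [-0.861  3.186 -0.515]
0.25 [-1.08   3.349 -0.515]
0.06764359640090523
```

View pics/w10.png

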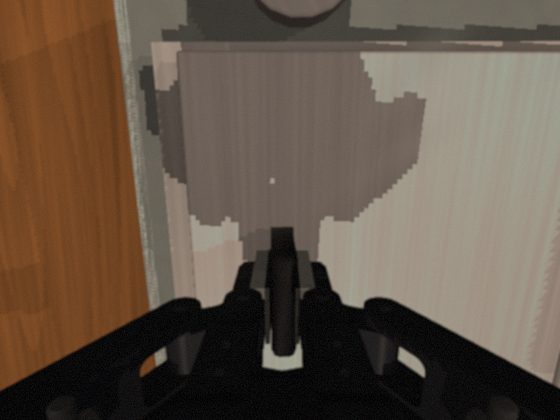

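The hatch's left edge is level in the image at row 45, so the blade is square to it and the wing is parallel to the front edge. I'll unload slowly before releasing, to see whether the tongue holds.

Request:
send_rows --rows "0.0002 0.0003 0.0008 0 0 0; 0.0002 0.0003 0.0008 0 0 0; 0 0 0.0008 0 0 0; 0 0 0 0 0 0; 0 0 0 0 0 0"

```text
clock: 13.75
tcp_pos: [0.5094, 0.0286, 0.1527]
orientation: [-1.234, 1.159, -1.158]
contact_force: [7.2, 1.7, 2.9]
grip_width: 0.0089
```

```bash
python3 ob.py
```

```text
13.75 [0.5094 0.0286 0.1527] [7.16 1.65 2.87] [-0.365 -0.702  0.011] 0.008866870813087117 [-0.704  0.353  0.649  2.057 -0.297  0.817  0.188]
0 [-0.413 -0.181 -0.168]
0.18 [-0.711  1.108 -0.168]
0.25 [-0.826  1.609 -0.168]
```

Request:
send_rows --rows "0.0005 0.0002 0.0004 0 0 0; 0.0005 0 0.0004 0 0 0; 0 0 0 0 0 0; 0 0 0 0 0 0"

```text
clock: 14.15
tcp_pos: [0.5094, 0.0286, 0.1528]
orientation: [-1.236, 1.16, -1.157]
contact_force: [5.9, 0.0, -2.4]
grip_width: 0.009
```

```bash
python3 ob.py
```

```text
14.15 [0.5094 0.0286 0.1528] [ 5.92  0.05 -2.38] [-0.452 -0.68   0.049] 0.009012566144566624 [-0.704  0.354  0.649  2.056 -0.297  0.82   0.188]
0 [-0.431 -0.949  0.095]
0.18 [-0.44   0.117  0.095]
0.25 [-0.443  0.532  0.095]
```

The height holds at 0.1528 even with a slight upward pull (Fz −2.4 N), so the tongue is latched. Releasing now.

Request:
send_rows --rows "0 0 -0.0004 0 0 0; 0 0 0 0 0 0; 0 0 0 0 0 0; 0 0 0 0 0 0; 0 0 0 0 0 0" --grip 0.04

```text
clock: 14.65
tcp_pos: [0.5087, 0.0286, 0.1526]
orientation: [-1.236, 1.162, -1.156]
contact_force: [-0.6, -0.2, -0.1]
grip_width: 0.04
```

Request:
send_rows --rows "0 0 0.01 0 0 0; 0 0 0.015 0 0 0; 0 0 0.03 0 0 0; 0 0 0.04 0 0 0; 0 0 0.04 0 0 0; 0 0 0.03 0 0 0; 0 0 0 0 0 0; 0 0 0 0 0 0; 0 0 0 0 0 0"

```text
clock: 15.55
tcp_pos: [0.5082, 0.0286, 0.3169]
orientation: [-1.237, 1.163, -1.156]
contact_force: [0.5, -0.5, 0.3]
grip_width: 0.0397
```

```bash
python3 ob.py; python3 - <<'E'
from bench import r
import cv2,pickle
f=r.grab_frame("wrist"); cv2.imwrite("pics/w11.png",f["pixels"][:,:,::-1]);pickle.dump(f,open("w11.pkl","wb"))
f=r.grab_frame("scene"); cv2.imwrite("pics/s11.png",cv2.resize(f["pixels"][140:290,190:350,::-1],(640,600)))
E
```

```text
15.55 [0.5082 0.0286 0.3169] [ 0.49 -0.46  0.29] [ 0.004  0.015 -0.037] 0.03966931123320755 [-0.827  0.132  0.733  1.872 -0.101  1.174  0.007]
0 [0.083 0.145 0.035]
0.18 [0.166 0.232 0.035]
0.25 [0.198 0.266 0.035]
```

View pics/w11.png

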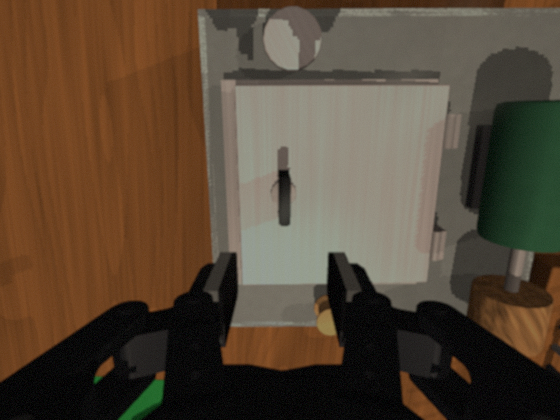

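View pics/s11.png

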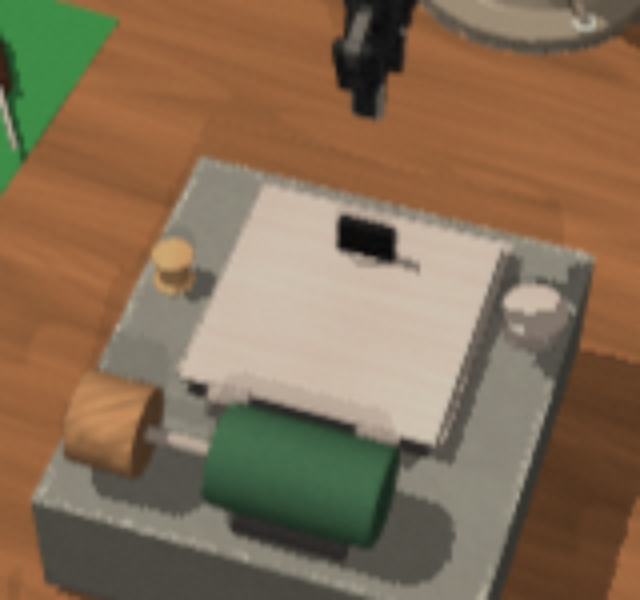

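The hatch is shut and stays down. The wing at (285,168)–(285,225) lies along the front edge at (237,85)–(241,285). I'll measure the angle left.

```bash
python3 - <<'E'
from h import *
import pickle
f=pickle.load(open('w11.pkl','rb')); cam=(f['intrinsics'],f['position'],R.from_rotvec(f['orientation']))
g=f['pixels'].astype(int).sum(2)
c=[]
for y in range(186,222,3):
    q=np.nonzero(g[y,262:310]<130)[0]+262; c.append((y,q.min(),q.max()))
e=[(y,230+np.argmax(np.diff(g[y,230:250]))) for y in range(95,280,15)]
print(c);print(e)
def yaw(px,z):
    P=np.array([plane('',u,z,cam) for u in px]); return np.polyfit(P[:,1],P[:,0],1)
c=np.array(c)
for k in ((c[:,1]+c[:,2])/2,c[:,1],c[:,2]): print('blade slope',yaw(list(zip(k,c[:,0])),.177))
print('edge slope',yaw([(x,y) for y,x in e],.143), 'left/right edges')
for a,b in(((238,85),(445,86)),((243,285),(428,285))):
    A=plane('',a,.143,cam);B=plane('',b,.143,cam);print(np.arctan2(*(B-A)[[1,0]]))
E
```

```text
Traceback (most recent call last):
ValueError: zero-size array to reduction operation minimum which has no identity
```

```bash
python3 - <<'E'
from h import *
import pickle
f=pickle.load(open('w11.pkl','rb')); cam=(f['intrinsics'],f['position'],R.from_rotvec(f['orientation']))
g=f['pixels'].astype(int).sum(2)
print(g[[175,195,215],270:300])
c=[]
for y in range(173,223,3):
    q=np.nonzero(g[y,268:304]<250)[0]+268; 
    if len(q): c.append((y,q.min(),q.max()))
e=[(y,228+np.argmax(np.abs(np.diff(g[y,228:250])))) for y in range(95,280,12)]
print([tuple(map(int,t)) for t in c]);print([(a,int(b)) for a,b in e])
def yaw(px,z):
    P=np.array([plane('',u,z,cam) for u in px]); return np.polyfit(P[:,1],P[:,0],1)
c=np.array(c)
for k in ((c[:,1]+c[:,2])/2,c[:,1],c[:,2]): print('blade slope',yaw(list(zip(k,c[:,0])),.177))
print('edge slope',yaw([(x,y) for y,x in e],.143))
E
python3 - <<'E'
import cv2
a=cv2.imread("pics/w11.png")[70:300,200:460];cv2.imwrite("pics/w11c.png",cv2.resize(a,None,fx=2.5,fy=2.5,interpolation=cv2.INTER_CUBIC))
E
```

```text
[[411 409 403 409 402 403 365 285 166  61  11   8  45  19  47  38  31  32
  112 244 356 423 430 431 429 422 418 418 432 425]
 [397 369 373 380 371 379 371 330 240 135  98 120 122 110 127 130 143 140
  130 180 275 366 397 404 411 401 408 423 429 427]
 [417 414 415 411 411 420 405 364 273 193 155 168 173 176 181 171 181 179
  169 197 297 387 425 432 427 426 433 437 438 434]]
[(173, 278, 288), (176, 278, 289), (179, 278, 290), (182, 276, 290), (185, 278, 290), (188, 278, 290), (191, 278, 290), (194, 278, 289), (197, 278, 289), (200, 278, 289), (203, 279, 289), (206, 279, 289), (209, 279, 289), (212, 278, 289), (215, 279, 289), (218, 279, 289), (221, 279, 289)]
[(95, 235), (107, 235), (119, 236), (131, 236), (143, 237), (155, 237), (167, 238), (179, 238), (191, 238), (203, 239), (215, 239), (227, 240), (239, 240), (251, 241), (263, 236), (275, 237)]
blade slope [-0.07881224  0.51167168]
blade slope [-0.09551167  0.50750934]
blade slope [-0.06203745  0.51582142]
edge slope [-0.05120666  0.46782761]
```

View pics/w11c.png

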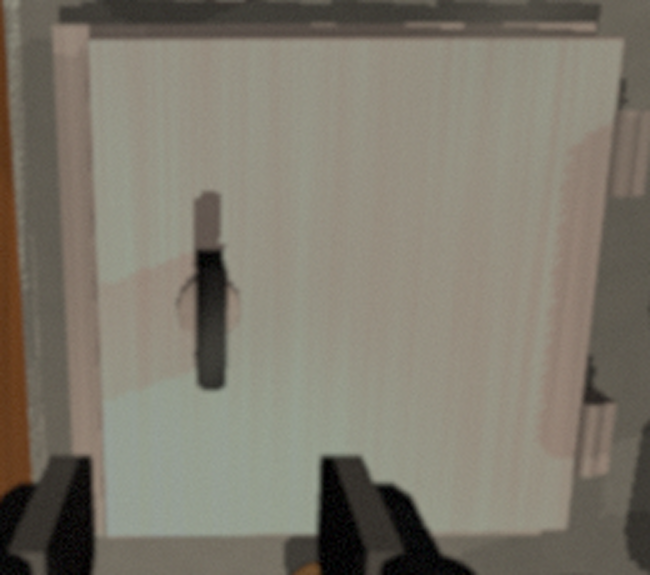

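```bash
python3 - <<'E'
from h import *
import pickle
from bench import r
f=pickle.load(open('w11.pkl','rb')); cam=(f['intrinsics'],f['position'],R.from_rotvec(f['orientation']))
def yaw(px,z):
    P=np.array([plane('',u,z,cam) for u in px]); return np.polyfit(P[:,1],P[:,0],1)
e=[(95,235),(107,235),(119,236),(131,236),(143,237),(155,237),(167,238),(179,238),(191,238),(203,239),(215,239),(227,240),(239,240),(251,241)]
print('edge slope',yaw([(x,y) for y,x in e],.143))
g=r.grab_frame('wrist')['pixels'].astype(int); print('change since', np.abs(g-f['pixels']).mean(), (np.abs(g-f['pixels']).sum(2)>90).sum())
print(r.hand_in())
E
```

```text
edge slope [-0.06935417  0.46893297]
change since 2.7766142290249434 116
the job is handed in; nothing more can be done
None
```

The hatch is shut on its seal with the wing knob turned parallel to the front edge, and I handed the job in at about 15.7 s. No verdict was reported.

- **Closing:** I gripped the wing and swung the hatch down about its hinge. Seal contact came at a hatch angle of roughly +0.02 rad. I then pressed with 14–20 N at the wrist, or about 17–22 N at the knob judged by the hinge torque.
- **Turning:** I turned the wing clockwise in stages, and nothing blocked it on the way. The down force read 13.8 N for one stage, below the 16 N target, but the tongue was already past the frame edge by then. I brought it back to 16 N before the final turn.
- **Latch check:** After I eased off, the hatch held its height against a small upward pull of about 2 N. It stayed down after I released it and lifted the arm clear.
- **Wing angle:** The last picture puts the wing about 0.01 rad from parallel to the front edge. That figure could be off by about 0.02 rad, because the two sides of the blade gave slightly different slopes.
- **Other things:** The wax tin, the spool, and the motor and drum look unmoved in the last views. I did not look again at the bench items farther off, but the arm went nowhere near them after its first lift. A second wrist picture just before handing in showed almost no change.

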